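# Fit the funnel insert and step the well carrier under the spout

### The job

Lower the tapered steel insert, neck up, into the blue funnel on top of the filling station (do not drop it in) until it is fully seated and upright, and let go. Then move the well carrier on its two slides by its leaning black handle, reaching in under the deck, until the red-ringed well is squarely under the spout, keep it still there for a full second, then bring the blue-ringed well squarely under the spout and leave it there, with the insert still seated. Leave the flask, the dropper bottle and the small beaker standing where they are.

Things in the scene. Friction and masses are not known exactly. Their poses are not given: they have to be found in the camera images.
- funnel_mouth (a point): Centre of the open top of the blue funnel fixed on the see-through deck of the filling station, 250 mm above the worktop. Rim 54 mm outside, 48 mm inside diameter; the radius inside shrinks 3 mm per 10 mm of depth; 38 mm high. Station axes: x from its front (handle) to its rear (columns), y to its left, z up. The station is fixed; its place and yaw vary.
- deck_front (a point): Middle of the lower front edge of the station's see-through deck, a plate 190 mm deep by 170 mm wide and 12 mm thick, 200 mm above the worktop, 85 mm in front of the spout's axis. Two 16 mm columns at its rear carry it; front and sides are open. Below it a grey base plate, 14 mm high, 170 mm wide, from 85 mm in front of the spout to 105 mm behind it. Station axes.
- spout_tip (a point): Lower end of the thin blue spout (9 mm across at its tip) that points straight down from the deck on the funnel's axis; 88 mm above the worktop, about 7.5 mm above the well tops. Station axes.
- well_red (a point): Centre of the mouth (19 mm across) of the red-ringed well in the white six-well block (62 x 100 mm, top 80 mm above the worktop) on the sliding carrier; 15 mm behind and 32 mm left of the block's centre. Station axes.
- well_blue (a point): Centre of the mouth (19 mm across) of the blue-ringed well of the same block, 15 mm in front and 32 mm right of the block's centre. Station axes.
- handle_grip (a point): Grip point on the carrier's black handle, a 14 x 14 mm square bar 60 mm long that leans 32 deg from vertical to the station's front (free end up and front). On the bar's axis, 18 mm from its free end; 78 mm above the worktop, 89 mm in front of the block's centre. Flat sides face station +y, -y; the axes read are the station's. The deck overhangs it: come from the front, along the bar.
- saddle (a joint): Fore-and-aft slide of the carrier, m, -0.03 to 0.03, growing to the rear (station +x); 0 with the block's centre under the spout. Resists with about 2 N and stays where it is left.
- carrier (a joint): Crosswise slide of the carrier, m, -0.045 to 0.045, growing to the station's left (+y); 0 with the block's centre under the spout. Resists with about 2 N and stays where it is left.
- insert_center (a point): Centre (half-way up) of the loose tapered steel insert, 66 mm high, 55 to 115 g, standing neck up on the worktop. From below: taper of 32 to 50 mm diameter over 30 mm (the funnel's taper), 50 mm rim to 33 mm, plain neck of 34 mm diameter from 36 to 66 mm. Grip across the neck from above, about 20 mm above this point. Fully seated, this point is on the funnel's axis, 7 mm above funnel_mouth.
- flask: Small conical glass flask, 51 mm diameter, 85 mm high, loose, origin at its underside. Leave standing where it is.
- dropper: Amber dropper bottle, 35 mm diameter, 98 mm high, loose, origin at its underside. Leave standing where it is.
- beaker: Small glass beaker, 62 mm diameter, 60 mm high, loose, origin at its underside. Leave standing where it is. Above and behind it a microwave hangs on the wall, fixed: its front is at x = 0.57, it spans y = -0.17 to 0.31 and z = 0.56 to 0.85. Keep the arm clear of it.

How it is judged:
On the way, in this order (a step that is already met when the one before it is completed fails the run):
1. the insert is lowered into the funnel while held (its underside at least 15 mm below the rim) (contact force between the fingers and insert above 0.5 N and horizontal distance between insert_center and funnel_mouth below 0.006 m and z of insert_center in the frame of funnel_mouth below 0.018 m), for 0.1 s.
2. the insert is seated upright in the funnel and let go (horizontal distance between insert_center and funnel_mouth below 0.003 m and z of insert_center in the frame of funnel_mouth between 0.002 and 0.0105 m and angle between insert_center's own z axis and vertical below 0.06 rad and contact force between the fingers and insert below 0.05 N and linear speed of insert below 0.01 m/s), for 0.2 s.
3. the red-ringed well is kept still under the spout, its centre within 5 mm, for most of a second (horizontal distance between well_red and spout_tip below 0.005 m and velocity of joint saddle between -0.005 and 0.005 m/s and velocity of joint carrier between -0.005 and 0.005 m/s), for 0.8 s.
4. the blue-ringed well is under the spout, its centre within 5 mm (horizontal distance between well_blue and spout_tip below 0.005 m and velocity of joint saddle between -0.005 and 0.005 m/s and velocity of joint carrier between -0.005 and 0.005 m/s), for 0.2 s.
At the end, for the whole second after the job is handed in: Insert seated in the funnel, let go and at rest: upright within 3.4 degrees, within 3 mm of the axis and about 4 mm of its seated height. Blue-ringed well's centre within 5 mm of the spout's axis, carrier still. Flask, dropper bottle and beaker upright (all of step 4 and horizontal distance between insert_center and funnel_mouth below 0.003 m and z of insert_center in the frame of funnel_mouth between 0.002 and 0.0105 m and angle between insert_center's own z axis and vertical below 0.06 rad and linear speed of insert below 0.01 m/s and angle between each of flask, dropper, beaker's own z axis and vertical below 0.15 rad); the robot touches nothing.
It fails at once if the flask is moved by more than 25 mm or tipped (distance of flask from where it was at the start of the episode above 0.025 m or angle between flask's own z axis and vertical above 0.35 rad).
It fails at once if the dropper bottle is moved by more than 25 mm or tipped (distance of dropper from where it was at the start of the episode above 0.025 m or angle between dropper's own z axis and vertical above 0.35 rad).
It fails at once if the beaker is moved by more than 25 mm or tipped (distance of beaker from where it was at the start of the episode above 0.025 m or angle between beaker's own z axis and vertical above 0.35 rad).
It also fails if it takes over 58 s, if anything falls off the work surface, if the arm or the gripper's body presses on something with over 40 N, if the wrist force passes 120 N, or if a joint passes its speed limit or range.

### The arm

A 7-joint arm with a two-finger parallel gripper is mounted at the origin on a cart in front of the work surface, level with it; the furniture and walls round the work are solid. World frame = base frame: x ahead of the robot, y to its left, z up, the work surface at z = 0. Lengths are in m, angles in rad, forces in N, time in s.
With the tool pointing down it reaches from about 0.425 to 0.875 m from the base axis. Payload 4.7 kg.
Tool frame: the origin (TCP) lies midway between the tips of the shut fingers; the grasp point (between the pads) lies 19 mm behind it; z points along the fingers, y is the line along which they close (so a half turn about z gives the same grasp; the last joint's range is limited). The gripper opens to 87 mm and grips with 3 to 60 N. Pads are 19 mm wide; open, the fingers measure 117 mm over their backs; the gripper's body (75 mm by 190 mm) begins 51 mm behind the grasp point.
Start: joints at [1.204, 0.321, -0.07, 1.45, 0.023, 1.371, -0.057], TCP at [0.242, -0.603, 0.223] pointing down, gripper open.
Joint ranges: [-2.86, 2.86], [-0.3, 2.09], [-1.38, 1.24], [0.06, 2.45], [-1.56, 4.7], [0.09, 2.05], [-2.69, 2.69]. Speed limits (rad/s): [2.57, 2.57, 3.14, 3.14, 3.14, 3.14, 3.14].

### API

Orientations are given as a rotation vector (axis times angle).
In Python, from bench import ctrl, get_image, calibration gives the robot as it stands.
- The arm moves only by the tool apply_moves, never from a script. Its arguments are lists of equal length, an entry for each row: "dp": the shift along the tool's x, y, z in m, a list of three; "twist": the turn, a rotation vector about the tool's x, y, z in rad, a list of three; "fingers": the closure, from 0 (fully open) to 1 (shut). In form: {"dp": [[dx, dy, dz], ...], "twist": [[ax, ay, az], ...], "fingers": [fingers, ...]}. A call has 1 to 10 rows; each row shifts and turns the commanded pose from where the row before left it, along the tool's axes as they then stand; what a row does not reach is not made up. A row lasts 1/10 s, in which the tool goes at most 50 mm and 8.59 degrees, less where a joint would pass 70% of its speed; a pose out of reach is approached as far as the arm can. A call is refused whole if a number of a shift passes 0.05 or a number of a turn 0.15, either way. A call with a gripper value outside its range is refused whole. The fingers move at their own pace and stop on an object; "newtons" is the grip in N (left out, the last holds). Time passes only in rows, so rows that do not move let the fingers close. It gives the time, the measured TCP pose, the force, the opening and the grip force at its end, in the units of the state.
- ctrl.get_state(): the state, without advancing time (a new reading comes with each control period).
- get_image(name): name is "scene" or "side" or "wrist"; returns the picture (420x560x3 uint8, red, green, blue); there is no depth.
- calibration(name): a dict with "fx", "fy", "cx", "cy" (pixels), "eye" and "attitude" of the camera in the world; the wrist camera has in their place "hand_eye" (4x4, takes a point from camera to tool coordinates, whose origin is the TCP and whose axes are the flange's). Camera axes: x right, y up, looking along -z (the intrinsics and any distortion apply to the point x, -y, -z); pixel columns grow to the right and rows downward; lengths in m; the calibration is good to about 2 mm. A picture is of the moment at which its call begins: read the wrist's pose just before it. calibration takes no time and is no camera call.
- ctrl.close_job(): hands the job in; it is judged then, once.
The state is a dict: "time": time; "joint_positions": joint angles; "qd": joint speeds; "joint_torque": joint torques, N m; "position": TCP position; "tool_rot": TCP orientation; "ft_force": force on the tool from outside, world axes, zero at the start; "torque": the same for the moment, N m; "grip_width": opening from 0.0 (shut) to 1.0 (fully open); "grip_force": force on a finger pad.
Only numpy, scipy, OpenCV 4.12 (cv2) and the standard library are available. Lean on these libraries where they do the work, as an engineer would, in place of code of your own. Each camera call takes 0.05 s, during which the arm holds its last target. There are 200 camera calls.

## Working session

There is one attempt and no reset: what is moved stays moved. The work goes in short steps, Python scripts to look and compute and a tool call to move; the robot and the scene stay as the last step left them, time stands still between calls to the robot, and variables do not carry over. Pictures are saved under pics/ and viewed, at most 10 in all, crops included, and the job is handed in when it is done.

Besides the shell and the picture viewer there is one more tool, called after "Emit:" by a JSON object that holds its "method" and its "body", one argument or row to a line. apply_moves: Moves the arm, as the interface text tells. Its arguments: {"type":"object","properties":{"dp":{"type":"array"},"twist":{"type":"array"},"fingers":{"type":"array"},"newtons":{"type":"number"}},"required":["dp","twist","fingers"]}

```bash
mkdir -p pics; ls
python3 - <<'E'
from bench import ctrl,get_image,calibration
import cv2,numpy as np
s=ctrl.get_state();print({k:np.round(v,3).tolist() for k,v in s.items()})
for n in("scene","side","wrist"):
    print(n,calibration(n)); cv2.imwrite(f"pics/{n}0.png",get_image(n)[:,:,::-1])
E
```

```text
pics
{'time': 0.0, 'joint_positions': [1.204, 0.322, -0.07, 1.452, 0.023, 1.371, -0.057], 'qd': [0.0, -0.0, -0.001, 0.001, 0.001, 0.001, 0.0], 'joint_torque': [0.0, -49.129, -0.403, -31.253, -0.064, 0.044, 0.0], 'position': [0.241, -0.603, 0.221], 'tool_rot': [-3.083, -0.594, 0.001], 'ft_force': [0.847, 0.059, 0.079], 'torque': [0.019, -0.02, -0.029], 'grip_force': 0.0, 'grip_width': 0.999}
scene {'fx': 515.7261605188858, 'fy': 515.7261605188858, 'cx': 278.7884972007273, 'cy': 209.24166984305742, 'eye': array([-0.05181045,  0.64696473,  0.72837643]), 'attitude': array([ 0.40983624, -1.32215415, -2.20555318])}
side {'fx': 507.1293498968413, 'fy': 507.1293498968413, 'cx': 283.8106199962432, 'cy': 209.76057508119112, 'eye': array([-0.07841016,  0.69822292,  0.71634558]), 'attitude': array([ 0.43380226, -1.36136537, -2.22562241])}
wrist {'fx': 358.85661604698635, 'fy': 358.85661604698635, 'cx': 277.9461228239268, 'cy': 205.16041565524804, 'hand_eye': array([[ 9.84290919e-04,  9.68806077e-01,  2.47818111e-01,
         6.70628487e-02],
       [ 9.99999460e-01, -8.70905821e-04, -5.67156025e-04,
         4.80694116e-04],
       [-3.33637968e-04,  2.47818536e-01, -9.68806411e-01,
        -1.63019366e-01],
       [ 0.00000000e+00,  0.00000000e+00,  0.00000000e+00,
         1.00000000e+00]])}
```

View pics/scene0.png

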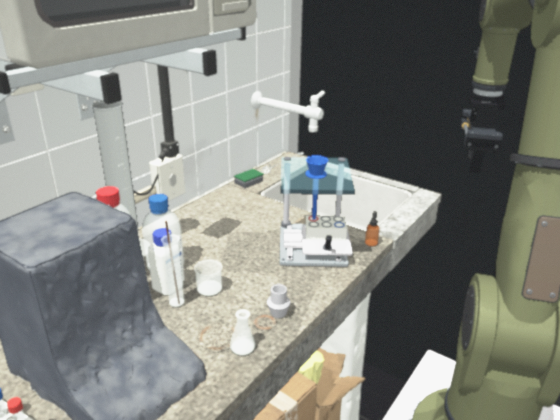

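View pics/side0.png

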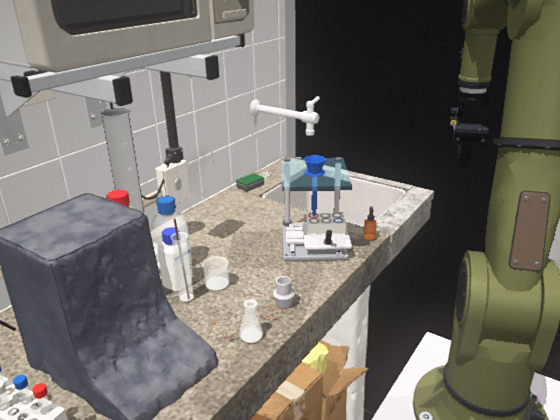

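```bash
cat > h.py <<'E'
from bench import ctrl,get_image,calibration
import cv2,numpy as np
from scipy.spatial.transform import Rotation as R
def cam(n,s=None):
    c=calibration(n)
    if n!="wrist": return c,R.from_rotvec(c["attitude"]).as_matrix(),np.array(c["eye"])
    s=s or ctrl.get_state(); T=R.from_rotvec(s["tool_rot"]).as_matrix(); H=c["hand_eye"]
    return c,T@H[:3,:3],T@H[:3,3]+np.array(s["position"])
def pt(C,u,v,z):
    c,A,e=C; d=A@np.array([(u-c["cx"])/c["fx"],-(v-c["cy"])/c["fy"],-1]); return e+d*(z-e[2])/d[2]
def px(C,p):
    c,A,e=C; q=A.T@(np.array(p)-e); return np.array([c["cx"]-c["fx"]*q[0]/q[2],c["cy"]+c["fy"]*q[1]/q[2]])
E
python3 - <<'E'
from h import *
P={"scene":dict(funnel=(317,161,.25),spout=(315,221,.088),ins_top=(279,290,.066),flask=(242,348,0.0),drop=(372,243,0.0),beak=(209,289,0),basefl=(281,263,.014),basefr=(349,263,.014)),
"side":dict(funnel=(316,161,.25),spout=(314,219,.088),ins_top=(284,281,.066),flask=(251,336,0.0),drop=(370,238,0.0),beak=(216,285,0),basefl=(284,258,.014),basefr=(349,256,.014))}
for n in P:
    C=cam(n); im=cv2.imread(f"pics/{n}0.png")
    for k,v in P[n].items(): print(n,k,pt(C,*v).round(3))
    cv2.imwrite(f"pics/{n}z.png",cv2.resize(im[140:360,190:400],None,fx=2.8,fy=2.7,interpolation=cv2.INTER_CUBIC))
E
```

```text
scene funnel [ 0.528 -0.328  0.25 ]
scene spout [ 0.524 -0.327  0.088]
scene ins_top [ 0.449 -0.066  0.066]
scene flask [0.448 0.059 0.   ]
scene drop [ 0.418 -0.451  0.   ]
scene beak [ 0.631 -0.044  0.   ]
scene basefl [ 0.547 -0.213  0.014]
scene basefr [ 0.413 -0.313  0.014]
side funnel [ 0.526 -0.329  0.25 ]
side spout [ 0.526 -0.324  0.088]
side ins_top [ 0.452 -0.071  0.066]
side flask [0.452 0.054 0.   ]
side drop [ 0.42  -0.453  0.   ]
side beak [ 0.635 -0.046  0.   ]
side basefl [ 0.552 -0.218  0.014]
side basefr [ 0.416 -0.317  0.014]
```

View pics/scenez.png

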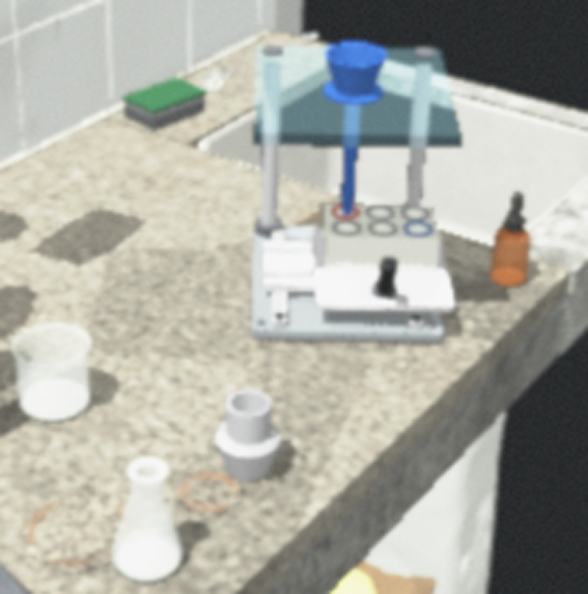

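Emit:
{"method": "apply_moves", "body": {
  "dp": [
    [0.02,-0.014,-0.03],
    [0.03,-0.02,-0.03],
    [0.036,-0.026,-0.02],
    [0.036,-0.026,-0.015],
    [0.036,-0.026,-0.015],
    [0.036,-0.026,0],
    [0.036,-0.026,0],
    [0.036,-0.026,0],
    [0.036,-0.026,0],
    [0.036,-0.026,0]
  ],
  "twist": [
    [0,0,0],
    [0,0,0],
    [0,0,0],
    [0,0,0],
    [0,0,0],
    [0,0,0],
    [0,0,0],
    [0,0,0],
    [0,0,0],
    [0,0,0]
  ],
  "fingers": [0,0,0,0,0,0,0,0,0,0]
}}

```text
time: 1.15
position: [0.4659, -0.2515, 0.3325]
tool_rot: [3.085, 0.594, -0.0]
ft_force: [-0.1, 0.7, -0.6]
grip_width: 0.998
grip_force: 0.0
```

Emit:
{"method": "apply_moves", "body": {
  "dp": [
    [0,0,0],
    [0,0,0],
    [0,0,0],
    [0,0,0],
    [0,0,0],
    [0,0,0],
    [0,0,0],
    [0,0,0],
    [0,0,0],
    [0,0,0]
  ],
  "twist": [
    [0,0,-0.14],
    [0,0,-0.14],
    [0,0,-0.14],
    [0,0,-0.14],
    [0,0,-0.14],
    [0,0,-0.14],
    [0,0,-0.14],
    [0,0,-0.14],
    [0,0,-0.14],
    [0,0,-0.14]
  ],
  "fingers": [0,0,0,0,0,0,0,0,0,0]
}}

```text
time: 2.15
position: [0.4652, -0.2531, 0.3322]
tool_rot: [-1.969, -2.447, 0.0]
ft_force: [0.2, 0.0, -0.2]
grip_width: 0.998
grip_force: 0.0
```

Run:
```python
from h import *
s=ctrl.get_state();print(np.round(s["joint_positions"],2)); im=get_image("wrist")[:,:,::-1]
cv2.imwrite("pics/w1.png",im); np.save("w1.npy",[s["position"],s["tool_rot"]])
C=cam("wrist",s)
hsv=cv2.cvtColor(im,cv2.COLOR_BGR2HSV)
for z in(.25,):
    print(px(C,(.527,-.328,z)))
```

```text
[ 0.84  0.05 -0.4   1.55  0.02  1.54  0.65]
[335.76836265 319.37938828]
```

View pics/w1.png

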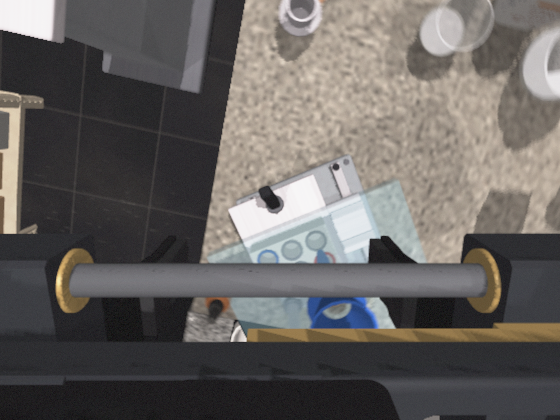

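Emit:
{"method": "apply_moves", "body": {
  "dp": [
    [-0.03,0,0],
    [-0.035,0,0],
    [-0.035,0,0],
    [-0.03,0,0],
    [-0.02,0,0],
    [0,0,0],
    [0,0,0]
  ],
  "twist": [
    [0,0,-0.14],
    [0,0,-0.14],
    [0,0,-0.14],
    [0,0,0],
    [0,0,0],
    [0,0,0],
    [0,0,0]
  ],
  "fingers": [0,0,0,0,0,0,0]
}}

```text
time: 2.9
position: [0.5295, -0.3862, 0.3318]
tool_rot: [-1.425, -2.798, -0.001]
ft_force: [0.1, 0.6, -0.1]
grip_width: 1.005
grip_force: 0.0
```

Run:
```python
from h import *
p,r=np.load("w1.npy");C=cam("wrist",dict(position=p,tool_rot=r));print("ins",pt(C,302,10,.066),pt(C,300,18,.036))
s=ctrl.get_state();print(s["position"]); im=get_image("wrist")[:,:,::-1]
cv2.imwrite("pics/w2.png",im); np.save("w2.npy",[s["position"],s["tool_rot"]])
C=cam("wrist",s);print(px(C,(.527,-.328,.25)))
```

```text
ins [ 0.45242808 -0.07619039  0.066     ] [ 0.45224006 -0.07711864  0.036     ]
[ 0.52945538 -0.38618134  0.33178433]
[326.41782291 141.8723798 ]
```

View pics/w2.png

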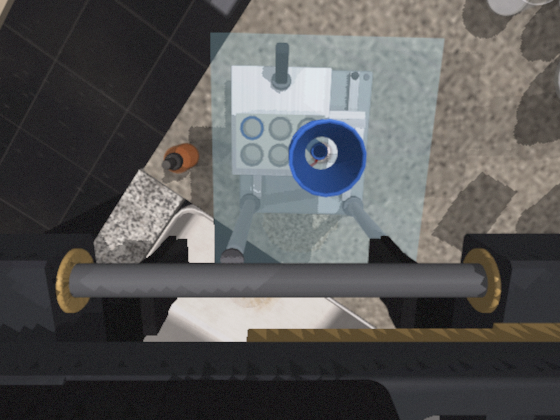

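Run:
```python
from h import *
p,r=np.load("w2.npy");C=cam("wrist",dict(position=p,tool_rot=r));im=cv2.imread("pics/w2.png")
h=cv2.cvtColor(im,cv2.COLOR_BGR2HSV)
m=cv2.inRange(h,(105,170,60),(130,255,255)); n,l,st,ce=cv2.connectedComponentsWithStats(m)
i=1+st[1:,4].argmax(); c,_=cv2.findContours((l==i).astype('u1')*255 if 0 else ((l==i)*255).astype('uint8'),0,1)
hull=cv2.convexHull(max(c,key=len))[:,0]
q=np.array([pt(C,*a,.25)[:2] for a in hull]); (cc,rad)=cv2.minEnclosingCircle(q.astype('f4')); print("funnel",cc,rad)
print("ellipse",pt(C,*cv2.fitEllipse(hull)[0],.25))
for z in(.2,.212):
    a,b,c2,d=[pt(C,u,v,z)[:2] for u,v in((211,34),(443,39),(214,268),(430,250))]
    print(z,"edge",a,b,"w",np.linalg.norm(b-a),"y ang",np.degrees(np.arctan2(*(b-a)[::-1])),"left",np.degrees(np.arctan2(*(a-c2)[::-1])))
mb=cv2.inRange(h,(95,60,40),(130,255,200))
print("blue well",pt(C,252,128,.08),"handle tip",pt(C,282,46,.093))
for k in(("g1",280,128),("g2",252,154),("g3",280,154)): print(k,pt(C,*k[1:],.08))
```

```text
funnel (0.5332673788070679, -0.3380590081214905) 0.026589876040816307
ellipse [ 0.53354624 -0.33642847  0.25      ]
0.2 edge [ 0.41442885 -0.31495426] [ 0.55861141 -0.21421546] w 0.17588894355952067 y ang 34.9415854024994 left 124.243162307581
0.212 edge [ 0.41749685 -0.31566741] [ 0.5558129  -0.21902748] w 0.16873235591190908 y ang 34.941585402499406 left 124.24316230758097
blue well [ 0.47521876 -0.36224201  0.08      ] handle tip [ 0.45299365 -0.27475178  0.093     ]
('g1', 280, 128) [ 0.50081756 -0.34358987  0.08      ]
('g2', 252, 154) [ 0.49204288 -0.386218    0.08      ]
('g3', 280, 154) [ 0.51809684 -0.36723431  0.08      ]
```

Emit:
{"method": "apply_moves", "body": {
  "dp": [
    [0.025,0.012,0],
    [0.036,0.017,0],
    [0.038,0.018,0],
    [0.038,0.018,0],
    [0.038,0.018,0],
    [0.038,0.018,0.02],
    [0.036,0.017,0.03],
    [0,0,0.035],
    [0,0,0.027],
    [0,0,0]
  ],
  "twist": [
    [0,0,0],
    [0,0,0],
    [0,0,0],
    [0,0,0],
    [0,0,0],
    [0,0,0],
    [0,0,0],
    [0,0,0],
    [0,0,0],
    [0,0,0]
  ],
  "fingers": [0,0,0,0,0,0,0,0,0,0]
}}

```text
time: 3.95
position: [0.4749, -0.1145, 0.2176]
tool_rot: [-1.42, -2.796, 0.004]
ft_force: [-0.4, -0.1, -0.4]
grip_width: 1.003
grip_force: 0.0
```

Run:
```python
from h import *
s=ctrl.get_state();print(s["position"]); im=get_image("wrist")[:,:,::-1]
cv2.imwrite("pics/w3.png",im); np.save("w3.npy",[s["position"],s["tool_rot"]])
C=cam("wrist",s);print(px(C,(.4524,-.0765,.066)))
```

```text
[ 0.47491173 -0.11449779  0.21755954]
[284.15915818 141.44097471]
```

View pics/w3.png

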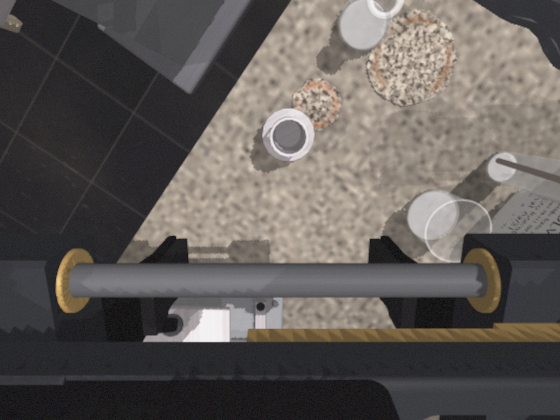

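Run:
```python
from h import *
p,r=np.load("w3.npy");C=cam("wrist",dict(position=p,tool_rot=r));im=cv2.imread("pics/w3.png")
g=cv2.cvtColor(im,cv2.COLOR_BGR2GRAY)[95:180,245:335]; h=cv2.cvtColor(im,cv2.COLOR_BGR2HSV)
m=((g<125)*255).astype('uint8'); n,l,st,ce=cv2.connectedComponentsWithStats(m); i=l[137-95,288-245]; print("bore",st[i],ce[i]+[245,95]); cb=ce[i]+[245,95]
m2=((h[95:180,245:335,1]<35)&(g>120)).astype('uint8')*255
c,_=cv2.findContours(m2,0,1);c=max(c,key=cv2.contourArea);e=cv2.fitEllipse(cv2.convexHull(c));ee=np.array(e[0])+[245,95];print("rim",ee,e[1])
T=R.from_rotvec(r).as_matrix()
for P in(pt(C,*cb,.066),pt(C,*ee,.036)): print(P,"tool delta",T.T@(P-p))
```

```text
bore [ 28  26  33  32 773] [289.34799483 135.89780078]
rim [286.85628891 133.08586502] (56.09914779663086, 60.5976448059082)
[ 0.45320695 -0.07005778  0.066     ] tool delta [0.04807984 0.00939037 0.15171175]
[ 0.4513942 -0.0702433  0.036    ] tool delta [0.04887878 0.00795669 0.1817222 ]
```

Emit:
{"method": "apply_moves", "body": {
  "dp": [
    [0.024,0.0044,0.0],
    [0.024,0.0044,0.01],
    [0,0,0.035],
    [0,0,0.04],
    [0,0,0.04],
    [0,0,0.03],
    [0,0,0.02],
    [0,0,0.001],
    [0,0,0],
    [0,0,0]
  ],
  "twist": [
    [0,0,0],
    [0,0,0],
    [0,0,0],
    [0,0,0],
    [0,0,0],
    [0,0,0],
    [0,0,0],
    [0,0,0],
    [0,0,0],
    [0,0,0]
  ],
  "fingers": [0,0,0,0,0,0,0,0,0,0]
}}

```text
time: 5.0
position: [0.4589, -0.0724, 0.0467]
tool_rot: [1.423, 2.797, 0.001]
ft_force: [0.4, -0.3, 0.5]
grip_width: 0.998
grip_force: 0.0
```

Emit:
{"method": "apply_moves", "body": {
  "dp": [
    [0.0057,-0.0038,0.003],
    [0,0,0.003],
    [0,0,0]
  ],
  "twist": [
    [0,0,0],
    [0,0,0],
    [0,0,0]
  ],
  "fingers": [0,0,0]
}}

```text
time: 5.3
position: [0.4503, -0.0697, 0.0386]
tool_rot: [1.424, 2.8, -0.001]
ft_force: [-0.6, 0.8, 0.3]
grip_width: 0.998
grip_force: 0.0
```

Emit:
{"method": "apply_moves", "body": {
  "dp": [
    [-0.0015,0.0016,-0.002],
    [0,0,0],
    [0,0,0],
    [0,0,0],
    [0,0,0],
    [0,0,0],
    [0,0,0]
  ],
  "twist": [
    [0,0,0],
    [0,0,0],
    [0,0,0],
    [0,0,0],
    [0,0,0],
    [0,0,0],
    [0,0,0]
  ],
  "fingers": [0,0,0.7,0.7,0.7,0.7,0.7],
  "newtons": 20
}}

```text
time: 6.0
position: [0.4528, -0.0699, 0.0405]
tool_rot: [-1.424, -2.8, 0.0]
ft_force: [0.1, 0.1, -0.4]
grip_width: 0.627
grip_force: 0.0
```

Emit:
{"method": "apply_moves", "body": {
  "dp": [
    [0,0,0],
    [0,0,0],
    [0,0,0],
    [0,0,0]
  ],
  "twist": [
    [0,0,0],
    [0,0,0],
    [0,0,0],
    [0,0,0]
  ],
  "fingers": [0.7,0.7,0.7,0.7]
}}

```text
time: 6.4
position: [0.4528, -0.0699, 0.0405]
tool_rot: [1.424, 2.8, -0.0]
ft_force: [-0.5, -0.6, 0.1]
grip_width: 0.388
grip_force: 20.0
```

Emit:
{"method": "apply_moves", "body": {
  "dp": [
    [0,0,-0.02],
    [0,0,-0.035],
    [0,0,-0.04],
    [0,0,-0.045],
    [0,0,-0.045],
    [0,0,-0.045],
    [-0.02,-0.007,-0.04],
    [-0.035,-0.012,-0.03],
    [-0.04,-0.014,0],
    [-0.04,-0.014,0]
  ],
  "twist": [
    [0,0,0],
    [0,0,0],
    [0,0,0],
    [0,0,0],
    [0,0,0],
    [0,0,0],
    [0,0,0],
    [0,0,0],
    [0,0,0],
    [0,0,0]
  ],
  "fingers": [0.7,0.7,0.7,0.7,0.7,0.7,0.7,0.7,0.7,0.7]
}}

```text
time: 7.4
position: [0.4951, -0.2082, 0.3419]
tool_rot: [1.422, 2.798, -0.001]
ft_force: [0.9, 0.0, -1.2]
grip_width: 0.386
grip_force: 20.0
```

Emit:
{"method": "apply_moves", "body": {
  "dp": [
    [-0.04,-0.014,0],
    [-0.038,-0.013,0],
    [-0.03,-0.011,0],
    [-0.014,-0.005,0],
    [0,0,0],
    [0,0,0]
  ],
  "twist": [
    [0,0,0],
    [0,0,0],
    [0,0,0],
    [0,0,0],
    [0,0,0],
    [0,0,0]
  ],
  "fingers": [0.7,0.7,0.7,0.7,0.7,0.7]
}}

```text
time: 8.0
position: [0.5317, -0.3289, 0.3404]
tool_rot: [-1.421, -2.801, -0.002]
ft_force: [-0.2, -0.4, -1.8]
grip_width: 0.385
grip_force: 20.0
```

Emit:
{"method": "apply_moves", "body": {
  "dp": [
    [-0.0076,-0.0033,0.02],
    [0,0,0.018],
    [0,0,0],
    [0,0,0]
  ],
  "twist": [
    [0,0,0],
    [0,0,0],
    [0,0,0],
    [0,0,0]
  ],
  "fingers": [0.7,0.7,0.7,0.7]
}}

```text
time: 8.4
position: [0.5335, -0.3369, 0.3035]
tool_rot: [1.421, 2.802, 0.0]
ft_force: [0.3, 0.4, -1.6]
grip_width: 0.382
grip_force: 20.0
```

Run:
```python
from h import *
s=ctrl.get_state();print(s["position"],s["ft_force"])
a=[get_image(n)[:,:,::-1] for n in("scene","side")]
w=get_image("wrist")[:,:,::-1]
for n,i in zip(("sc","si"),a): cv2.imwrite(f"pics/{n}4.png",i)
cv2.imwrite("pics/w4.png",w)
cv2.imwrite("pics/c4.png",np.hstack([cv2.resize(i[90:210,260:380],(390,480),interpolation=3) for i in a]))
```

```text
[ 0.53354509 -0.33685544  0.30348597] [ 0.33207857  0.44774012 -1.56037105]
```

View pics/c4.png

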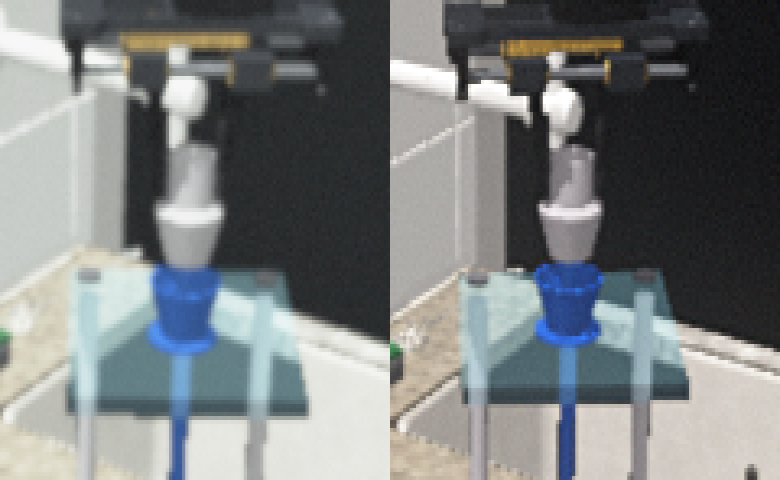

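Emit:
{"method": "apply_moves", "body": {
  "dp": [
    [0,0,0.012],
    [0,0,0.01],
    [0,0,0.006],
    [0,0,0.003],
    [0,0,0],
    [0,0,0]
  ],
  "twist": [
    [0,0,0],
    [0,0,0],
    [0,0,0],
    [0,0,0],
    [0,0,0],
    [0,0,0]
  ],
  "fingers": [0.7,0.7,0.7,0.7,0.7,0.7]
}}

```text
time: 9.15
position: [0.5335, -0.3381, 0.2714]
tool_rot: [-1.423, -2.8, -0.001]
ft_force: [-0.9, 2.0, -0.9]
grip_width: 0.382
grip_force: 20.0
```

Emit:
{"method": "apply_moves", "body": {
  "dp": [
    [0.0015,0.0009,0],
    [0,0,0.002],
    [0,0,0]
  ],
  "twist": [
    [0,0,0],
    [0,0,0],
    [0,0,0]
  ],
  "fingers": [0.7,0.7,0.7]
}}

```text
time: 9.45
position: [0.5332, -0.3371, 0.2697]
tool_rot: [1.424, 2.8, -0.001]
ft_force: [1.6, 1.7, -0.7]
grip_width: 0.385
grip_force: 20.0
```

Emit:
{"method": "apply_moves", "body": {
  "dp": [
    [0.0003,0.001,0],
    [0,0,0.002],
    [0,0,0],
    [0,0,0]
  ],
  "twist": [
    [0,0,0],
    [0,0,0],
    [0,0,0],
    [0,0,0]
  ],
  "fingers": [0.7,0.7,0.7,0.7]
}}

```text
time: 9.85
position: [0.5336, -0.3362, 0.2674]
tool_rot: [-1.424, -2.8, 0.0]
ft_force: [0.1, 0.5, -1.0]
grip_width: 0.386
grip_force: 20.0
```

Run:
```python
from h import *
for _ in range(4):
    s=ctrl.get_state();print(np.round(s["position"],4),np.round(s["ft_force"],2),np.round(s["torque"],2)); get_image("wrist")
```

```text
[ 0.5336 -0.3362  0.2674] [ 0.11  0.46 -1.  ] [ 0.03 -0.21 -0.03]
[ 0.5337 -0.3362  0.2674] [ 0.38 -0.12 -1.28] [ 0.02 -0.18 -0.07]
[ 0.5337 -0.3362  0.2675] [-0.07  0.25 -0.52] [ 0.07 -0.13  0.06]
[ 0.5337 -0.3362  0.2675] [-0.07  0.35 -0.84] [ 0.07 -0.08 -0.02]
```

Emit:
{"method": "apply_moves", "body": {
  "dp": [
    [0,0,0.0015],
    [0,0,0.0015],
    [0,0,0],
    [0,0,0]
  ],
  "twist": [
    [0,0,0],
    [0,0,0],
    [0,0,0],
    [0,0,0]
  ],
  "fingers": [0.7,0.7,0.7,0.7]
}}

```text
time: 10.45
position: [0.5341, -0.3358, 0.2646]
tool_rot: [1.423, 2.8, 0.001]
ft_force: [1.4, 1.1, -0.8]
grip_width: 0.387
grip_force: 20.0
```

Emit:
{"method": "apply_moves", "body": {
  "dp": [
    [0,0,0.001],
    [0,0,0.001],
    [0,0,0]
  ],
  "twist": [
    [0,0,0],
    [0,0,0],
    [0,0,0]
  ],
  "fingers": [0.7,0.7,0.7]
}}

```text
time: 10.75
position: [0.5342, -0.3359, 0.2644]
tool_rot: [1.423, 2.799, -0.0]
ft_force: [-1.2, 2.1, 6.5]
grip_width: 0.384
grip_force: 20.0
```

Emit:
{"method": "apply_moves", "body": {
  "dp": [
    [0,0,-0.001],
    [0,0,0],
    [0,0,0],
    [0,0,0],
    [0,0,0],
    [0,0,0],
    [0,0,0],
    [0,0,0]
  ],
  "twist": [
    [0,0,0],
    [0,0,0],
    [0,0,0],
    [0,0,0],
    [0,0,0],
    [0,0,0],
    [0,0,0],
    [0,0,0]
  ],
  "fingers": [0,0,0,0,0,0,0,0]
}}

```text
time: 11.55
position: [0.5338, -0.3361, 0.2635]
tool_rot: [-1.424, -2.8, 0.0]
ft_force: [0.2, 1.3, 0.5]
grip_width: 0.977
grip_force: 0.0
```

Emit:
{"method": "apply_moves", "body": {
  "dp": [
    [0,0,-0.01],
    [0,0,-0.03],
    [0,0,-0.04],
    [0.02,0,-0.01],
    [0.04,0,0],
    [0.04,0,0],
    [0.04,0,0],
    [0.012,0,0],
    [0,0,0],
    [0,0,0]
  ],
  "twist": [
    [0,0,0],
    [0,0,0],
    [0,0,0],
    [0,0,0.02],
    [0,0,0],
    [0,0,0],
    [0,0,0],
    [0,0,0],
    [0,0,0],
    [0,0,0]
  ],
  "fingers": [0,0,0,0,0,0,0,0,0,0]
}}

```text
time: 12.55
position: [0.4468, -0.2129, 0.3541]
tool_rot: [1.452, 2.784, -0.001]
ft_force: [-0.1, -0.3, -0.2]
grip_width: 1.001
grip_force: 0.0
```

Run:
```python
from h import *
a=[get_image(n)[:,:,::-1] for n in("scene","side")]
for n,i in zip(("sc","si"),a): cv2.imwrite(f"pics/{n}5.png",i)
cv2.imwrite("pics/c5.png",np.hstack([cv2.resize(i[120:270,260:380],(390,488),interpolation=3) for i in a]))
```

```text
(no output)
```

View pics/c5.png

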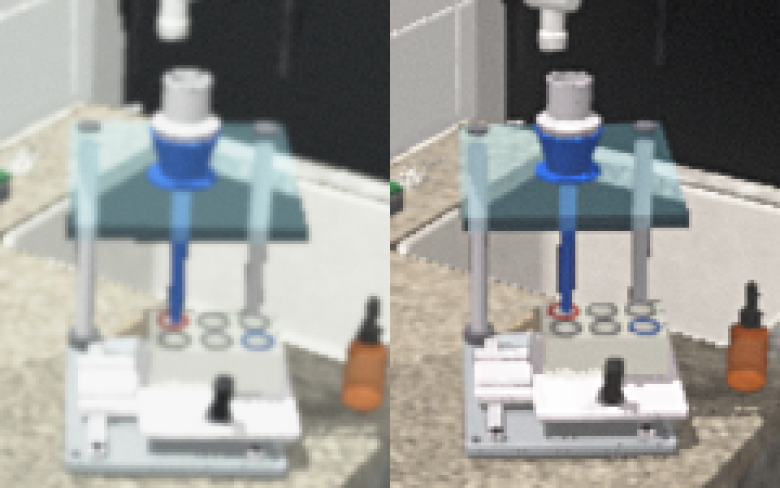

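Emit:
{"method": "apply_moves", "body": {
  "dp": [
    [0,0,0],
    [0,0,0],
    [0,0,0],
    [0,0,0],
    [0,0,0],
    [0,0,0],
    [0,0,0]
  ],
  "twist": [
    [0,-0.11,0],
    [0,-0.11,0],
    [0,-0.11,0],
    [0,-0.11,0],
    [0,-0.11,0],
    [0,-0.06,0],
    [0,0,0]
  ],
  "fingers": [0,0,0,0,0,0,0]
}}

```text
time: 13.35
position: [0.4602, -0.212, 0.3534]
tool_rot: [1.248, 2.401, -0.329]
ft_force: [0.0, 1.8, -0.9]
grip_width: 1.001
grip_force: 0.0
```

```bash
cat >> h.py <<'E'
YAW=np.radians(-55.); RE=np.array([np.cos(YAW),np.sin(YAW),0]); LE=np.array([-RE[1],RE[0],0]); SP=np.array([.5338,-.3365,0])
def goal(sx,sy,z,T=.61):   # grasp point in station coords (about spout) -> TCP pose
    tz=np.sin(T)*RE-np.cos(T)*np.array([0,0,1]); M=np.c_[np.cross(LE,tz),LE,tz]
    return SP+sx*RE+sy*LE+[0,0,z]+.019*tz,M
def delta(p,M):
    s=ctrl.get_state();T=R.from_rotvec(s["tool_rot"]).as_matrix()
    print("dp",(T.T@(p-np.array(s["position"]))).round(4),"twist",R.from_matrix(T.T@M).as_rotvec().round(3))
E
python3 - <<'E'
from h import *
p,M=goal(-.0866,-.0307,.078); print(p); delta(p-.12*M[:,2],M); print(np.round(ctrl.get_state()["joint_positions"],2))
E
```

```text
[ 0.4652234  -0.29208628  0.06242669]
dp [ 0.0894 -0.0381  0.1714] twist [-0.018 -0.13   0.007]
[ 0.29 -0.3  -0.14  1.9   0.33  1.23  0.7 ]
```

Emit:
{"method": "apply_moves", "body": {
  "dp": [
    [0.015,-0.007,0.03],
    [0.018,-0.008,0.035],
    [0.018,-0.008,0.035],
    [0.018,-0.008,0.035],
    [0.018,-0.008,0.035],
    [0,0,0],
    [0,0,0]
  ],
  "twist": [
    [0,0,0],
    [0,0,0],
    [0,0,0],
    [0,0,0],
    [-0.018,-0.06,0.007],
    [0,-0.07,0],
    [0,0,0]
  ],
  "fingers": [0,0,0,0,0,0,0]
}}

```text
time: 14.05
position: [0.427, -0.2433, 0.1594]
tool_rot: [1.205, 2.285, -0.386]
ft_force: [0.6, 0.1, -0.4]
grip_width: 0.999
grip_force: 0.0
```

Run:
```python
from h import *
p,M=goal(-.0866,-.0307,.078); delta(p-.12*M[:,2],M); s=ctrl.get_state();print(np.round(s["joint_positions"],2)); im=get_image("wrist")[:,:,::-1]
cv2.imwrite("pics/w6.png",im); np.save("w6.npy",[s["position"],s["tool_rot"]])
C=cam("wrist",s); g=p-.019*M[:,2]
print("grip px",px(C,g),"tip",px(C,g+.018*(-np.sin(.5585)*RE+np.cos(.5585)*np.array([0,0,1]))),"blue",px(C,[.4752,-.3622,.08]))
```

```text
dp [ 0.0049  0.0032 -0.0051] twist [-0.014 -0.005 -0.007]
[ 0.33 -0.3  -0.17  2.34  0.58  0.75  0.4 ]
grip px [284.53234762 199.87483834] tip [284.64948851 207.12798624] blue [248.58412648 256.8004733 ]
```

View pics/w6.png

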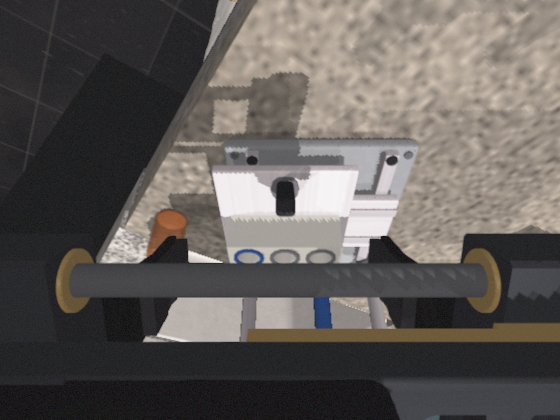

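Emit:
{"method": "apply_moves", "body": {
  "dp": [
    [0.005,0.003,0.015],
    [0,0,0.03],
    [0,0,0.03],
    [0,0,0.025],
    [0,0,0.015],
    [0,0,0],
    [0,0,0]
  ],
  "twist": [
    [-0.014,0,-0.007],
    [0,0,0],
    [0,0,0],
    [0,0,0],
    [0,0,0],
    [0,0,0],
    [0,0,0]
  ],
  "fingers": [0,0,0,0,0,0,0]
}}

```text
time: 14.8
position: [0.4691, -0.2924, 0.0667]
tool_rot: [1.189, 2.282, -0.368]
ft_force: [-0.4, 0.2, 0.2]
grip_width: 1.0
grip_force: 0.0
```

Run:
```python
from h import *
p,M=goal(-.0866,-.0307,.078); delta(p,M); s=ctrl.get_state();print(np.round(s["joint_positions"],2),s["ft_force"])
```

```text
dp [ 0.0045 -0.003   0.002 ] twist [ 0.005  0.    -0.003]
[ 0.42 -0.02 -0.16  2.34  0.88  0.49  0.15] [-0.41884233  0.19599661  0.23892805]
```

Emit:
{"method": "apply_moves", "body": {
  "dp": [
    [0.0045,-0.003,0.002],
    [0,0,0],
    [0,0,0],
    [0,0,0],
    [0,0,0],
    [0,0,0],
    [0,0,0],
    [0,0,0],
    [0,0,0],
    [0,0,0]
  ],
  "twist": [
    [0,0,0],
    [0,0,0],
    [0,0,0],
    [0,0,0],
    [0,0,0],
    [0,0,0],
    [0,0,0],
    [0,0,0],
    [0,0,0],
    [0,0,0]
  ],
  "fingers": [0,0.9,0.9,0.9,0.9,0.9,0.9,0.9,0.9,0.9],
  "newtons": 30
}}

```text
time: 15.8
position: [0.4641, -0.2908, 0.0611]
tool_rot: [1.187, 2.284, -0.368]
ft_force: [0.2, 0.2, 0.2]
grip_width: 0.263
grip_force: 0.0
```

Run:
```python
from h import *
p,M=goal(-.0866,-.0307,.078); delta(p,M); s=ctrl.get_state();print(s["grip_width"]*87,s["grip_force"],s["ft_force"])
d=np.array(s["position"])-SP; print("station TCP",d@RE,d@LE,d[2])
```

```text
dp [-0.0022  0.0001 -0.0001] twist [ 0.005 -0.    -0.   ]
22.89638461084426 0.0 [0.21798241 0.20726223 0.15313733]
station TCP -0.07743465720043174 -0.03084212268865711 0.06109848059651769
```

Emit:
{"method": "apply_moves", "body": {
  "dp": [
    [0,0,0],
    [0,0,0],
    [0,0,0],
    [0.003,-0.0003,-0.002],
    [0.003,-0.0003,-0.002],
    [0.003,-0.0003,-0.002],
    [0.003,-0.0002,-0.002],
    [0.0023,-0.0002,-0.002],
    [0,0,0],
    [0,0,0]
  ],
  "twist": [
    [0,0,0],
    [0,0,0],
    [0,0,0],
    [0,0,0],
    [0,0,0],
    [0,0,0],
    [0,0,0],
    [0,0,0],
    [0,0,0],
    [0,0,0]
  ],
  "fingers": [0.9,0.9,0.9,0.9,0.9,0.9,0.9,0.9,0.9,0.9]
}}

```text
time: 16.8
position: [0.4528, -0.2769, 0.0611]
tool_rot: [1.187, 2.284, -0.368]
ft_force: [0.7, 2.0, 1.1]
grip_width: 0.158
grip_force: 30.0
```

Run:
```python
from h import *
s=ctrl.get_state();print(s["grip_width"]*87,s["grip_force"],s["ft_force"])
d=np.array(s["position"])-SP; print("station TCP",d@RE,d@LE,d[2])
a=[get_image(n)[:,:,::-1] for n in("scene","side")]
for n,i in zip(("sc","si"),a): cv2.imwrite(f"pics/{n}7.png",i)
cv2.imwrite("pics/c7.png",np.hstack([cv2.resize(i[190:270,275:355],(390,390),interpolation=3) for i in a]))
```

```text
13.745184176453138 29.959611528302048 [0.66337263 2.03943854 1.11701384]
station TCP -0.09522700640105483 -0.032156946551798606 0.061113385890168306
```

View pics/c7.png

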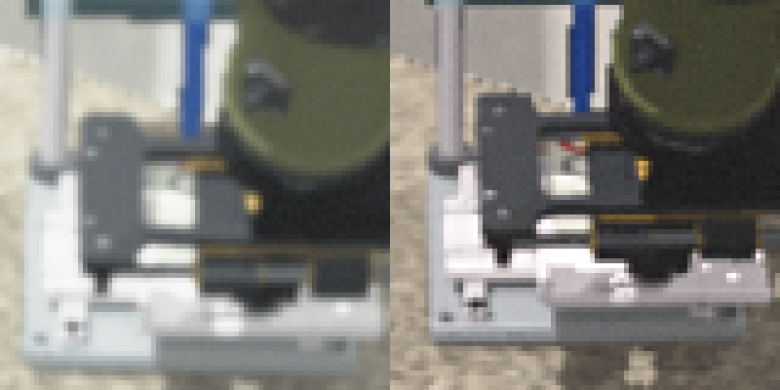

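Emit:
{"method": "apply_moves", "body": {
  "dp": [
    [0,0,0],
    [0,0,0],
    [0,0,0],
    [0,0,0],
    [0,0,0],
    [0,0,0],
    [0,0,0],
    [0,0,0],
    [0,0,0],
    [0,0,0]
  ],
  "twist": [
    [0,0,0],
    [0,0,0],
    [0,0,0],
    [0,0,0],
    [0,0,0],
    [0,0,0],
    [0,0,0],
    [0,0,0],
    [0,0,0],
    [0,0,0]
  ],
  "fingers": [0.9,0.9,0.9,0.9,0.9,0,0,0,0,0]
}}

```text
time: 17.9
position: [0.4529, -0.2774, 0.0611]
tool_rot: [1.188, 2.284, -0.368]
ft_force: [0.2, 0.8, -0.3]
grip_width: 0.525
grip_force: 0.0
```

Emit:
{"method": "apply_moves", "body": {
  "dp": [
    [0,0,0],
    [0,0,-0.01],
    [0,0,-0.02],
    [0,0,-0.03],
    [0,0,-0.03],
    [0,0,-0.03],
    [0,0,0],
    [0,0,0]
  ],
  "twist": [
    [0,0,0],
    [0,0,0],
    [0,0,0],
    [0,0,0],
    [0,0,0],
    [0,0,0],
    [0,0,0],
    [0,0,0]
  ],
  "fingers": [0,0,0,0,0,0,0,0]
}}

```text
time: 18.7
position: [0.4281, -0.2238, 0.1513]
tool_rot: [1.193, 2.288, -0.378]
ft_force: [-0.4, 0.0, -0.8]
grip_width: 0.995
grip_force: 0.0
```

Run:
```python
from h import *
s=ctrl.get_state();print(s["time"],np.round(s["joint_positions"],2))
d=np.array(s["position"])-SP; print("station TCP",d@RE,d@LE,d[2])
def ring(im,lo,hi,near,r=25,two=False):
    h=cv2.cvtColor(im,cv2.COLOR_BGR2HSV); m=cv2.inRange(h,*lo)|(cv2.inRange(h,*hi) if hi else 0)
    v,u=np.nonzero(m); k=np.hypot(u-near[0],v-near[1])<r; return u[k],v[k]
RED=((0,70,60),(8,255,255)),((172,70,60),(180,255,255)); BLU=((100,80,50),(130,255,255))
# spout bias per camera: blue spout columns just above the tip, z 0.10..0.14
for n in("scene","side"):
    C=cam(n)
    for tag,im in(("before",cv2.imread(f"pics/{n[:2]}5.png")),("now",get_image(n)[:,:,::-1])):
        cv2.imwrite(f"pics/{n}{tag}8.png",im)
        sp=px(C,SP+[0,0,.088]); u,v=ring(im,*RED,px(C,SP+[0,0,.08]))
        b=ring(im,BLU,None,px(C,SP+[0,0,.13]),8)
        P=np.array([pt(C,x,y,.08) for x,y in zip(u,v)])-SP if len(u) else np.zeros((1,3))
        print(n,tag,"n",len(u),"st x",(P@RE).min().round(4),(P@RE).max().round(4),"y",(P@LE).min().round(4),(P@LE).max().round(4),
          "spout col",b[0].mean().round(2),"exp",px(C,SP+[0,0,.13])[0].round(2))
C=cam("wrist",s); im=get_image("wrist")[:,:,::-1]; cv2.imwrite("pics/w8.png",im)
for nm,c,z in(("blue",(-.030,-.064),.08),):
    q=px(C,SP+c[0]*RE+c[1]*LE+[0,0,z]); u,v=ring(im,BLU,None,q,22); print(nm,"exp px",q,"n",len(u), (u.min(),u.max(),v.min(),v.max()) if len(u) else "")
    if len(u): print(cv2.fitEllipse(cv2.convexHull(np.c_[u,v].astype('i4'))))
```

```text
18.7 [ 0.28 -0.3  -0.17  2.36  0.6   0.76  0.33]
station TCP -0.15297452017782642 -0.021981019489447917 0.15125871877406324
scene before n 4 st x 0.0112 0.0211 y -0.0094 0.0112 spout col 314.07 exp 314.56
scene now n 2 st x 0.0054 0.006 y -0.0088 0.0091 spout col 313.85 exp 314.56
side before n 19 st x 0.0114 0.0357 y -0.0102 0.0123 spout col 313.95 exp 314.25
side now n 13 st x -0.0059 0.0054 y -0.0133 0.0084 spout col 314.04 exp 314.25
blue exp px [230.78190478 263.15740284] n 94 (np.int64(217), np.int64(245), np.int64(257), np.int64(263))
((230.9382781982422, 262.41729736328125), (11.935330390930176, 28.24134063720703), 91.60821533203125)
```

Run:
```python
from h import *
s=ctrl.get_state(); C=cam("wrist",s); c=SP-.030*RE-.064*LE+[0,0,.0805]
L,Rr=pt(C,216.5,263,.0805),pt(C,245.5,263,.0805); print("diam",np.linalg.norm(L-Rr)); r=np.linalg.norm(L-Rr)/2
m=(L+Rr)/2-SP; print("y centre",m@LE)
f=pt(C,231,256.5,.0805)-SP; print("front edge x",f@RE,"=> blue x",f@RE+r,"want -.030")
# the same from w6 and w2 (before; moved -17.8,-1.3)
```

```text
diam 0.02514938364808037
y centre -0.06510810611234427
front edge x -0.04333042605204022 => blue x -0.030755734228000032 want -.030
```

Run:
```python
from h import *
p,M=goal(-.1044,-.0325,.078); delta(p,M)
```

```text
dp [ 0.0009 -0.0084  0.1063] twist [-0.007 -0.005 -0.001]
```

Emit:
{"method": "apply_moves", "body": {
  "dp": [
    [0.001,-0.006,0.01],
    [0,-0.0024,0.02],
    [0,0,0.03],
    [0,0,0.025],
    [0,0,0.015],
    [0,0,0.006],
    [0,0,0],
    [0,0,0]
  ],
  "twist": [
    [-0.007,-0.005,0],
    [0,0,0],
    [0,0,0],
    [0,0,0],
    [0,0,0],
    [0,0,0],
    [0,0,0],
    [0,0,0]
  ],
  "fingers": [0,0,0,0,0,0,0,0]
}}

```text
time: 19.65
position: [0.4554, -0.2777, 0.0643]
tool_rot: [1.189, 2.283, -0.372]
ft_force: [0.8, -0.3, 0.7]
grip_width: 0.999
grip_force: 0.0
```

Run:
```python
from h import *
p,M=goal(-.1044,-.0325,.078); delta(p,M); print(ctrl.get_state()["ft_force"])
```

```text
dp [ 0.0014 -0.002   0.0013] twist [ 0.002  0.001 -0.001]
[ 0.76636858 -0.28132812  0.65056311]
```

Emit:
{"method": "apply_moves", "body": {
  "dp": [
    [0.0014,-0.002,0.0013],
    [0,0,0],
    [0,0,0],
    [0,0,0],
    [0,0,0],
    [0,0,0],
    [0,0,0],
    [0,0,0],
    [0,0,0],
    [0,0,0]
  ],
  "twist": [
    [0,0,0],
    [0,0,0],
    [0,0,0],
    [0,0,0],
    [0,0,0],
    [0,0,0],
    [0,0,0],
    [0,0,0],
    [0,0,0],
    [0,0,0]
  ],
  "fingers": [0,0.9,0.9,0.9,0.9,0.9,0.9,0.9,0.9,0.9]
}}

```text
time: 20.65
position: [0.4536, -0.2785, 0.0621]
tool_rot: [1.189, 2.283, -0.373]
ft_force: [-0.7, -0.7, 0.3]
grip_width: 0.263
grip_force: 0.0
```

Emit:
{"method": "apply_moves", "body": {
  "dp": [
    [0,0,0],
    [0,0,0],
    [0,0,0],
    [0,0,0]
  ],
  "twist": [
    [0,0,0],
    [0,0,0],
    [0,0,0],
    [0,0,0]
  ],
  "fingers": [0.9,0.9,0.9,0.9]
}}

```text
time: 21.05
position: [0.4536, -0.2785, 0.0621]
tool_rot: [1.188, 2.283, -0.372]
ft_force: [1.5, 0.4, -0.9]
grip_width: 0.158
grip_force: 30.0
```

Run:
```python
from h import *
s=ctrl.get_state();print(s["grip_width"]*87,s["grip_force"],s["ft_force"])
d=np.array(s["position"])-SP; print("station TCP",d@RE,d@LE,d[2])
p=np.array(s["position"])+.0307*RE+.0645*LE; delta(p,goal(0,0,0)[1])
```

```text
13.78240759441826 30.004784255870618 [ 1.47097779  0.40359616 -0.94695408]
station TCP -0.0935186536575442 -0.032364165755860194 0.06207456483743739
dp [-0.0251  0.0645  0.0177] twist [ 0.002  0.001 -0.   ]
```

Emit:
{"method": "apply_moves", "body": {
  "dp": [
    [-0.0015,0.004,0.001],
    [-0.003,0.0075,0.002],
    [-0.0035,0.009,0.0025],
    [-0.0035,0.009,0.0025],
    [-0.0035,0.009,0.0025],
    [-0.0035,0.009,0.0025],
    [-0.0035,0.009,0.0025],
    [-0.0025,0.006,0.0018],
    [0,0.002,0],
    [0,0,0]
  ],
  "twist": [
    [0,0,0],
    [0,0,0],
    [0,0,0],
    [0,0,0],
    [0,0,0],
    [0,0,0],
    [0,0,0],
    [0,0,0],
    [0,0,0],
    [0,0,0]
  ],
  "fingers": [0.9,0.9,0.9,0.9,0.9,0.9,0.9,0.9,0.9,0.9]
}}

```text
time: 22.05
position: [0.5245, -0.2657, 0.0621]
tool_rot: [1.187, 2.283, -0.371]
ft_force: [1.7, -2.0, -1.8]
grip_width: 0.156
grip_force: 30.0
```

Run:
```python
from h import *
s=ctrl.get_state();print(s["grip_width"]*87,s["ft_force"])
d=np.array(s["position"])-SP; print("station TCP",d@RE,d@LE,d[2]," want -.0628 .0321 .0621")
p=SP-.0628*RE+.0321*LE+[0,0,.0621]; delta(p,goal(0,0,0)[1])
```

```text
13.587087313687812 [ 1.74548054 -1.99849984 -1.84494694]
station TCP -0.06329301203056895 0.03298414707283956 0.06208141105776483  want -.0628 .0321 .0621
dp [-0.0004 -0.0009  0.0003] twist [ 0.003  0.001 -0.   ]
```

Emit:
{"method": "apply_moves", "body": {
  "dp": [
    [-0.0004,-0.0007,0.0002],
    [0,0,0],
    [0,0,0],
    [0,0,0],
    [0,0,0],
    [0,0,0],
    [0,0,0],
    [0,0,0],
    [0,0,0],
    [0,0,0]
  ],
  "twist": [
    [0,0,0],
    [0,0,0],
    [0,0,0],
    [0,0,0],
    [0,0,0],
    [0,0,0],
    [0,0,0],
    [0,0,0],
    [0,0,0],
    [0,0,0]
  ],
  "fingers": [0.9,0.9,0.9,0.9,0,0,0,0,0,0]
}}

```text
time: 23.05
position: [0.5233, -0.2669, 0.0621]
tool_rot: [1.189, 2.283, -0.373]
ft_force: [0.6, -0.2, 0.7]
grip_width: 0.621
grip_force: 0.0
```

Emit:
{"method": "apply_moves", "body": {
  "dp": [
    [0,0,0],
    [0,0,0],
    [0,0,-0.01],
    [0,0,-0.025],
    [0,0,-0.03],
    [0,0,-0.03],
    [0,0,-0.025],
    [0,0,0],
    [0,0,0],
    [0,0,0]
  ],
  "twist": [
    [0,0,0],
    [0,0,0],
    [0,0,0],
    [0,0,0],
    [0,0,0],
    [0,0,0],
    [0,0,0],
    [0,0,0],
    [0,0,0],
    [0,0,0]
  ],
  "fingers": [0,0,0,0,0,0,0,0,0,0]
}}

```text
time: 24.05
position: [0.483, -0.2109, 0.1595]
tool_rot: [1.189, 2.284, -0.373]
ft_force: [0.2, 0.7, 0.6]
grip_width: 1.001
grip_force: 0.0
```

Run:
```python
from h import *
s=ctrl.get_state();print(s["time"]); C=cam("wrist",s); im=get_image("wrist")[:,:,::-1]; cv2.imwrite("pics/w9.png",im)
h=cv2.cvtColor(im,cv2.COLOR_BGR2HSV)
q=px(C,SP+[0,0,.0805]); print("exp blue px",q)
m=cv2.inRange(h,(100,80,50),(130,255,255)); v,u=np.nonzero(m); k=(abs(u-q[0])<25)&(abs(v-q[1])<25); u,v=u[k],v[k]; print(len(u))
if len(u):
    print(u.min(),u.max(),v.min(),v.max(),"counts per row",[(int(r),int(u[v==r].min()),int(u[v==r].max())) for r in np.unique(v)][:14])
    f=pt(C,q[0],v.min()-.5,.0805)-SP; print("front edge x",f@RE,"want",-.0126)
# handle (black bar) top end
hp=px(C,SP-.0835*RE+.0321*LE+[0,0,.093]); print("handle exp",hp)
g=cv2.inRange(h,(0,0,0),(180,255,60)); n,l,st,ce=cv2.connectedComponentsWithStats(g)
print([(st[i].tolist(),ce[i].round(1).tolist()) for i in range(1,n) if st[i,4]>80 and st[i,1]<230])
for n in("scene","side"):
    C=cam(n);im=get_image(n)[:,:,::-1];cv2.imwrite(f"pics/{n}9.png",im);hh=cv2.cvtColor(im,cv2.COLOR_BGR2HSV)
    q=px(C,SP+[0,0,.08]);m=cv2.inRange(hh,(100,70,50),(130,255,255));v,u=np.nonzero(m);k=(abs(u-q[0])<10)&(abs(v-q[1])<10)
    print(n,q,[(int(r),int(u[k][v[k]==r].min()),int(u[k][v[k]==r].max())) for r in np.unique(v[k])])
```

```text
24.05
exp blue px [244.49201663 260.61407774]
110
230 258 253 263 counts per row [(253, 237, 248), (254, 234, 252), (255, 232, 253), (256, 231, 255), (257, 230, 256), (258, 230, 257), (259, 230, 257), (260, 230, 257), (261, 230, 258), (262, 230, 258), (263, 230, 257)]
front edge x -0.013340752078766543 want -0.0126
handle exp [280.52615004 212.73306784]
[([0, 0, 560, 420, 83434], [189.9, 273.2]), ([271, 185, 18, 36, 516], [278.7, 201.3])]
scene [313.67071372 221.11124622] [(212, 312, 315), (213, 313, 315), (217, 312, 315), (218, 312, 315), (219, 312, 315)]
side [314.00947808 219.02700783] [(211, 312, 315), (212, 312, 315), (213, 313, 315), (214, 312, 315), (215, 313, 314), (216, 312, 316), (217, 310, 318), (218, 310, 318), (219, 310, 318), (220, 311, 317)]
```

```bash
python3 -c "
from bench import ctrl
print(ctrl.close_job())"
```

```text
the job is handed in; nothing more can be done
None
```

The job is handed in; no verdict came back. The insert sat upright in the funnel on its last camera check, before the carrier moves. The red-ringed well was held still under the spout for over a second. The blue-ringed well was left within about 1 mm of the spout's axis, with the gripper clear. I never approached the flask, dropper bottle or beaker.

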